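# Set the eccentric of a feeder drive at its high point with the dial gauge

## Robot

A 6-joint arm with a two-finger parallel gripper is mounted at the origin on a cart in front of the work surface, level with it; the furniture and walls round the work are solid. World frame = base frame: x ahead of the robot, y to its left, z up, the work surface at z = 0. Lengths are in mm, angles in rad, forces in N, time in s.
With the tool pointing down it reaches from about 275 to 1000 mm from the base axis. Payload 8.4 kg.
Tool frame: the origin (TCP) lies between the finger pads; the fingertips stand 8 mm ahead of it and the grasp point (between the pads) lies 11 mm behind it (tcp_to_tips is the distance from the TCP to the fingertips, in mm); z points along the fingers, y is the line along which they close (so a half turn about z gives the same grasp; the last joint's range is limited). The gripper opens to 85 mm and grips with 20 to 120 N. Pads are 22 mm wide; open, the fingers measure 114 mm over their backs; the gripper's body (76 mm by 85 mm) begins 54 mm behind the grasp point. The pads swing forward as they close: fully open they stand 13 mm farther back than shut.
Start: joints at [-1.347, 0.353, 1.633, -0, 1.155, -0.002], TCP at [139.927, -609.137, 239.281] pointing down, gripper open.
Joint ranges: [-2.63, 2.63], [-0.92, 2.1], [0.06, 2.66], [-1.3, 4.44], [0, 2.69], [-3.02, 3.02]. Speed limits (rad/s): [2.22, 2.22, 2.79, 3.14, 3.14, 3.14].

## Interface

Orientations are given as [roll, pitch, yaw] about the fixed x, y, z axes, in that order (R = Rz(yaw) Ry(pitch) Rx(roll)).
In Python, from rig import * gives the robot as it stands.
- The arm moves only by the tool step_arm, never from a script. Its argument "motion" is a list of rows, each an object with "claw": the finger opening in mm, from 0 to 85.4; "delta_pos": the shift along the tool's x, y, z in mm, a list of three; "turn": the turn about the tool's z in rad. In form: [{"claw": claw, "delta_pos": [dx, dy, dz], "turn": turn}, ...]. A call has 1 to 8 rows; each row shifts and turns the commanded pose from where the row before left it, along the tool's axes as they then stand; what a row does not reach is not made up. A row lasts 1/12 s, in which the tool goes at most 41.7 mm and 7.16 degrees, less where a joint would pass 70% of its speed; a pose out of reach is approached as far as the arm can. A call is refused whole if a number of a shift passes 41.7 or a number of a turn 0.125, either way. A call with a gripper value outside its range is refused whole. The fingers move at their own pace and stop on an object; "force" is the grip in N (left out, the last holds). Time passes only in rows, so rows that do not move let the fingers close. It gives the time, the measured TCP pose, the force, the opening and the grip force at its end, in the units of the state.
- sense(): the state, without advancing time (a new reading comes with each control period).
- grab_frame(name): name is "scene" or "side" or "wrist"; returns a dict with "img" (480x640x3 uint8, red, green, blue), "vertical_fov" (degrees; the focal length in pixels is half the picture's height over the tangent of half this angle, whatever the lens; pixels are square), "cx", "cy" (the principal point, pixels), "R" (3x3) and "t" (3): a world point X has camera coordinates R X + t. Camera axes: x right, y down, z forward; pixel columns grow to the right and rows downward; lengths in mm; the calibration is good to about 2 mm. The wrist camera is an equidistant fisheye: a pixel r from the principal point sees the ray r / f radians off the axis. A picture is of the moment at which its call begins. There is no depth.
- sign_off(): hands the job in; it is judged then, once.
The state is a dict: "clock": time; "qpos": joint angles; "qvel": joint speeds; "joint_efforts": joint torques, N m; "eef_pos": TCP position; "tcp_rot": TCP orientation; "contact_force": force on the tool from outside, world axes, zero at the start; "wrist_torque": the same for the moment, N m; "opening": opening from 0.0 (shut) to 1.0 (fully open); "grasp_force": force on a finger pad.
Only numpy, scipy, OpenCV 4.12 (cv2) and the standard library are available. Lean on these libraries where they do the work, as an engineer would, in place of code of your own. Each camera call takes 0.05 s, during which the arm holds its last target. There are 200 camera calls.

## Task

On the gauging rig, gently push the gauge carriage fully home against its stop, pressing on it with no more than 25 N. Then turn the crank, with the rim of the hidden eccentric riding on the sprung plunger, watch the dial needle (the plunger) swing, and leave the eccentric standing at its high point, where the plunger is pushed in furthest, with the gauge still home. Leave the other things on the bench undisturbed.

Things in the scene. Friction and masses are not known exactly. Their poses are not given: they have to be found in the camera images.
- rig: Fixed gauging rig, dark steel base plate 12 mm thick. Origin on the bench under the spindle axis; z up is the spindle axis. In its own frame the plate spans x -60 to 60, y -65 to 225 mm; the gauge carriage slides along y, on the +y side of the spindle; home stop: a low aluminium block with a rubber buffer at y = 71 mm.
- spindle (a point): Point on the spindle axis, 51 mm above the bench, in the eccentric: a steel disc 60 mm across and 18 mm high, its centre 9 mm off the axis, hidden under the crank plate and clamped to it at an unknown angle. Its rim thus passes the plunger at 21 mm (low point) to 39 mm (high point) from the axis, each once a turn.
- crank (a joint): Angle (rad) of the blue crank plate about the spindle (rig z), growing anticlockwise seen from above; 0 when the handle lies on the rig's +x side. No limits; stays where it is left (friction about 0.04 N m, 1 N at the handle). Plate 92 mm across, top 69 mm above the bench.
- handle_mid (a point): Grip point of the crank handle: an upright black round pin, 14 mm across, that spins freely on its own axis; it stands 36 mm from the spindle axis on the crank plate, from 73 to 112 mm above the bench; this point lies on its axis 94.5 mm above the bench.
- gauge: Gauge carriage, sliding along the rig's y. Its origin lies on that axis at bench height, at rig y = 150 mm drawn right back, 120 mm when home on the rubber buffer of the stop; starts 0 to 8 mm in from drawn back. Friction about 5 N, and the plunger spring adds up to 3.5 N; stays where left. Saddle, holder and dial fill x -27 to 27 mm, to 76 mm above the bench.
- lug (a point): On the push lug at the outer end of the gauge: an upright aluminium plate 34 mm wide (rig x), 12 mm thick (rig y), top 100 mm above the bench. This point is the middle of its outer face (looking to the rig's +y, away from the spindle), 85 mm above the bench, 45 mm in y from the gauge's origin.
- dial (a point): Centre of the white dial face (54 mm across, looking up, 75 mm above the bench) on the gauge. The red needle turns clockwise seen from above as the plunger is pushed in, 0.208 rad a mm.
- plunger (a joint): How far (m) the sprung plunger is pushed into the gauge: 0 free, 0.024 at most; it moves along the rig's y; spring 0.3 N when free plus 0.15 N a mm. With the gauge home the eccentric pushes it in by 2 mm at its low point and 20 mm at its high point, as a sine wave over one turn between.
- plunger_tip (a point): Foremost point of the plunger's round brass tip, which rides on the eccentric's rim on the rig's y axis, 51 mm above the bench. Its y in the rig's frame is the rim's distance from the spindle axis while they touch: 21 mm at the low point, 39 mm at the high point.
- flux: Bystander: clear squeeze bottle with a blue needle cap, 52 mm across, 140 mm tall, standing; origin at the centre of its underside. Leave alone.
- spool: Bystander: blue spool of solder wire, 66 x 86 x 40 mm; origin at the centre of its underside. Leave alone.
- tape: Bystander: roll of yellow masking tape lying flat, 80 mm across, 30 mm tall; origin at the centre of its underside. Leave alone.
- meter: Bystander: yellow and black multimeter lying on its back, 128 x 66 x 40 mm; origin at the centre of its underside. Leave alone.

How it is judged (in metres and radians):
On the way, in this order (a step that is already met when the one before it is completed fails the run):
1. the gauge carriage is home on its stop, within 1.2 mm (y of gauge in the frame of rig below 0.1212 m), for 0.2 s.
2. with the gauge home, the eccentric's high point has been turned to the plunger (y of gauge in the frame of rig below 0.1212 m and y of plunger_tip in the frame of rig above 0.0385 m), for 0.2 s.
At the end, for the whole second after the job is handed in: The gauge carriage is home on its stop (within 1.2 mm), the plunger rides on the eccentric and stands at its most pushed-in position (within 0.5 mm of the high point, that is within about 19 degrees of turn), and the crank is at rest (all of step 2 and value of joint plunger above 0.017 m and velocity of joint crank between -0.05 and 0.05 rad/s); the robot touches nothing.
It fails at once if the gauge carriage is pressed with more than 25 N (contact force between any of the arm, the fingers and gauge above 25 N).
It fails at once if a bystander (bottle, spool, tape or meter) is moved more than 20 mm (distance of any of flux, spool, tape, meter from where it was at the start of the episode above 0.02 m).
It fails at once if the bottle is tipped (angle between flux's own z axis and vertical above 0.4 rad).
It also fails if it takes over 67 s, if anything falls off the work surface, if the arm or the gripper's body presses on something with over 40 N, if the wrist force passes 120 N, or if a joint passes its speed limit or range.

## Working session

There is one attempt and no reset: what is moved stays moved. The work goes in short steps, Python scripts to look and compute and a tool call to move; the robot and the scene stay as the last step left them, time stands still between calls to the robot, and variables do not carry over. Pictures are saved under pics/ and viewed, at most 10 in all, crops included, and the job is handed in when it is done.

Besides the shell and the picture viewer there is one more tool, called after "Emit:" by a JSON object that holds its "method" and its "body". step_arm: Moves the arm, as the interface text tells. Its arguments: {"type":"object","properties":{"motion":{"type":"array","items":{"type":"object","properties":{"claw":{"type":"number"},"delta_pos":{"type":"array","items":{"type":"number"}},"turn":{"type":"number"}}}},"force":{"type":"number"}},"required":["motion"]}

```bash
mkdir -p pics
python3 - <<'E'
from rig import *
import cv2,numpy as np
s=sense(); print({k:np.round(v,3).tolist() for k,v in s.items()})
a=[]
for n in("scene","side"):
    f=grab_frame(n); print(n,f["vertical_fov"],f["cx"],f["cy"],np.round(f["R"],3).tolist(),np.round(f["t"],1).tolist())
    cv2.imwrite(f"pics/{n}0.png",f["img"][:,:,::-1])
E
```

```text
{'clock': 0.0, 'qpos': [-1.347, 0.354, 1.634, -0.0, 1.155, -0.002], 'qvel': [0.001, -0.0, -0.001, 0.001, 0.001, -0.001], 'joint_efforts': [0.001, -60.525, -34.207, 0.0, 0.009, -0.0], 'eef_pos': [139.817, -608.679, 238.575], 'tcp_rot': [-3.14, 0.0, 0.226], 'contact_force': [-0.443, -0.37, -0.374], 'wrist_torque': [-0.013, -0.007, -0.002], 'grasp_force': 0.0, 'opening': 1.0}
scene 42.749885195733924 330.4727967931592 238.53232637502944 [[-0.877, -0.48, 0.024], [-0.227, 0.369, -0.901], [0.424, -0.796, -0.432]] [440.3, 253.7, 883.3]
side 42.78857573242692 315.7109596713181 237.06758683113856 [[-1.0, -0.019, 0.019], [-0.027, 0.624, -0.781], [0.003, -0.781, -0.624]] [537.6, 144.2, 1454.5]
```

View pics/scene0.png

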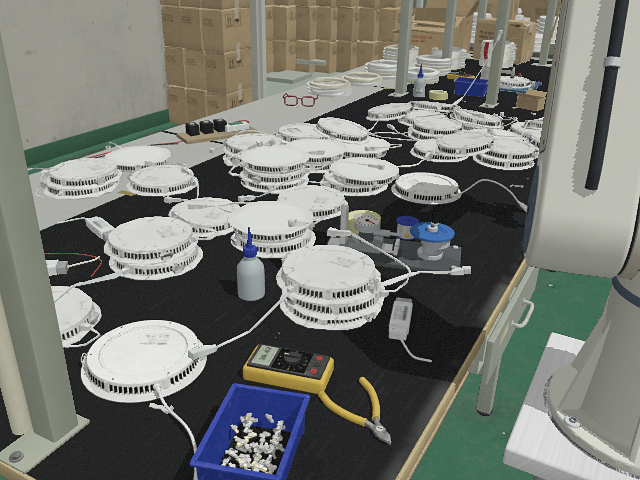

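View pics/side0.png

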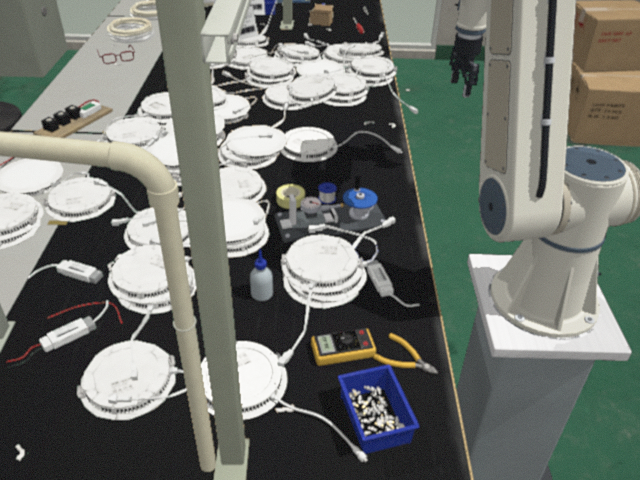

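Scene: the blue crank is at (432,235), the dial at (365,220), with the lug on its far side. In the side view the crank is at (360,198), the dial at (312,203) and the lug at about (293,205). Next I locate these and zoom in.

```bash
cat > h.py <<'E'
from rig import *
import cv2,numpy as np
def foc(f): return 240/np.tan(np.radians(f["vertical_fov"]/2))
def plane(f,u,v,z,fish=False):
    F=foc(f); d=np.array([u-f["cx"],v-f["cy"]])/F
    if fish:
        r=np.hypot(*d); d3=np.array([*(d/r*np.sin(r)),np.cos(r)])
    else: d3=np.array([*d,1])
    R=np.array(f["R"]);c=-R.T@np.array(f["t"]);w=R.T@d3
    return c+w*(z-c[2])/w[2]
def proj(f,X,fish=False):
    p=np.array(f["R"])@X+np.array(f["t"]);F=foc(f)
    if fish:
        r=np.hypot(p[0],p[1]);k=np.arctan2(r,p[2])/r
        return p[0]*k*F+f["cx"],p[1]*k*F+f["cy"]
    return p[0]/p[2]*F+f["cx"],p[1]/p[2]*F+f["cy"]
E
python3 - <<'E'
from h import *
out=[]
for n,(x0,y0) in(("scene",(320,190)),("side",(250,165))):
    f=grab_frame(n); im=f["img"]; hsv=cv2.cvtColor(im,cv2.COLOR_RGB2HSV)
    m=cv2.inRange(hsv,(100,120,60),(125,255,255))
    k,l,st,ce=cv2.connectedComponentsWithStats(m)
    for i in range(1,k):
        if st[i,4]>60: print(n,st[i],ce[i].round(1),plane(f,*ce[i],69).round(1))
    out.append(cv2.resize(im[y0:y0+90,x0:x0+150],(800,480),interpolation=cv2.INTER_CUBIC)[:,:,::-1])
cv2.imwrite("pics/z.png",cv2.resize(np.vstack(out),(625,600) if 0 else (600,600*960//800*1)[:2]) if 0 else cv2.resize(np.vstack(out),(500,600)))
E
```

```text
scene [454  77  20  18 226] [462.1  85.1] [  839.  -1791.3    69. ]
scene [466  79  22  18 265] [477.9  88. ] [  763.7 -1771.3    69. ]
scene [396 216  59  27 827] [425.7 230. ] [ 440.3 -297.1   69. ]
scene [243 227  14  31 216] [249.3 247.3] [704.8 -40.5  69. ]
scene [ 189  383  121   97 5807] [249.8 429.9] [416.4 363.2  69. ]
side [265   0  10  15  99] [268.7   5.7] [  793.4 -1835.1    69. ]
side [318 182  19  11 158] [327.3 187.2] [ 514.  -342.2   69. ]
side [343 187  35  21 498] [360.1 198.1] [ 425.5 -294.2   69. ]
side [254 249  13  21 151] [260.2 261.2] [669.4 -25.5  69. ]
side [ 337  365   83   89 3141] [379.5 406.6] [414.9 371.2  69. ]
```

View pics/z.png

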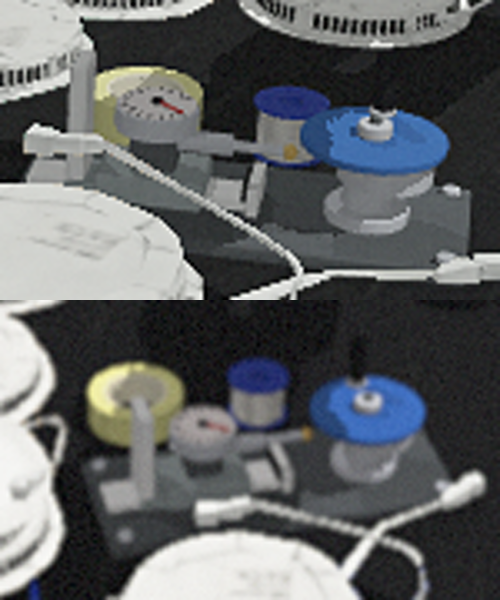

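The crop shows the blue crank, with the black pin on its -y side in the side view. Dial, plunger and lug run towards +x, the tape and spool lie right behind the rig, and white lamps are in front. Next I bring the wrist camera over the rig.

Emit:
{"method": "step_arm", "body": {"motion": [{"claw":85,"delta_pos":[34,-20,-8],"turn":0},{"claw":85,"delta_pos":[34,-20,-8],"turn":0},{"claw":85,"delta_pos":[34,-20,-8],"turn":0},{"claw":85,"delta_pos":[34,-20,-8],"turn":0},{"claw":85,"delta_pos":[34,-20,-8],"turn":0},{"claw":0,"delta_pos":[34,-20,-8],"turn":0},{"claw":0,"delta_pos":[34,-20,-8],"turn":0},{"claw":0,"delta_pos":[34,-20,-8],"turn":0}]}}

```text
clock: 0.87
eef_pos: [370.2, -390.7, 303.7]
tcp_rot: [3.142, -0.0, 0.226]
contact_force: [1.1, -0.4, 0.6]
opening: 0.601
grasp_force: 0.0
```

Emit:
{"method": "step_arm", "body": {"motion": [{"claw":0,"delta_pos":[34,-20,-8],"turn":0},{"claw":0,"delta_pos":[34,-20,-8],"turn":0},{"claw":0,"delta_pos":[0,0,0],"turn":0},{"claw":0,"delta_pos":[0,0,0],"turn":0},{"claw":0,"delta_pos":[0,0,0],"turn":0}]}}

```text
clock: 1.28
eef_pos: [426.3, -338.0, 319.0]
tcp_rot: [-3.141, 0.001, 0.227]
contact_force: [-0.3, -0.4, -0.1]
opening: -0.002
grasp_force: 0.0
```

Run:
```python
from h import *
f=grab_frame("wrist"); print(sense()["eef_pos"],sense()["tcp_rot"],f["vertical_fov"],f["cx"],f["cy"],np.round(f["R"],3).tolist(),np.round(f["t"],1).tolist())
cv2.imwrite("pics/w0.png",f["img"][:,:,::-1])
```

```text
[ 425.78583244 -338.42073525  318.84463945] [-3.14117325e+00  8.52436068e-04  2.25521299e-01] 65.70646984690485 316.83857745124465 236.20063168877618 [[0.225, -0.974, 0.0], [-0.938, -0.216, 0.272], [-0.265, -0.062, -0.962]] [-426.4, 268.4, 547.1]
```

View pics/w0.png

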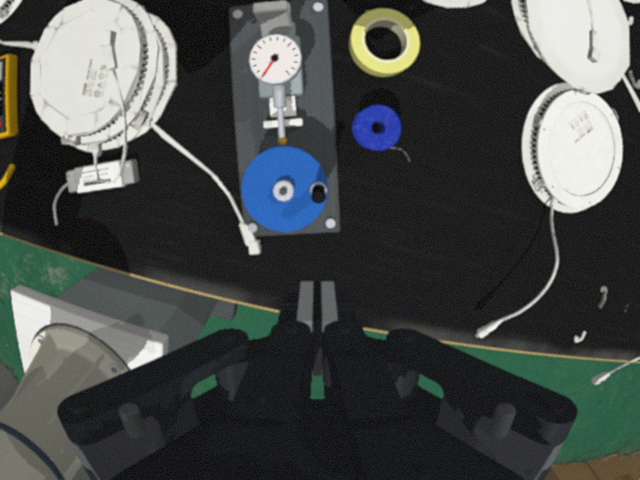

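The wrist view shows the crank disc centred at about (285,190), the pin at (318,193), the dial at (274,58) and the rig plate edges from (232,5) to (340,235). The lug is at the top edge, around (275,5). Now I get the geometry.

```bash
cat >> h.py <<'E'
def blob(im,lo,hi,roi=None):
    hsv=cv2.cvtColor(im,cv2.COLOR_RGB2HSV); m=cv2.inRange(hsv,lo,hi)
    if roi: q=np.zeros_like(m); x,y,X,Y=roi; q[y:Y,x:X]=m[y:Y,x:X]; m=q
    c=max(cv2.findContours(m,0,2)[0],key=cv2.contourArea); return c
E
python3 - <<'E'
from h import *
f=grab_frame("wrist"); im=f["img"]
P=lambda c,z: np.array([plane(f,u,v,z,True)[:2] for u,v in np.reshape(c,(-1,2)).astype(float)],np.float32)
c=blob(im,(100,120,60),(125,255,255),(225,130,345,245))
h=cv2.convexHull(c); C=cv2.minEnclosingCircle(P(h,69)); print("crank",C)
d=blob(im,(0,0,170),(179,60,255),(240,25,310,95)); D=cv2.minEnclosingCircle(P(cv2.convexHull(d),75)); print("dial",D)
v=np.array(D[0])-np.array(C[0]); print("len",np.hypot(*v),"yaw of rig y",np.arctan2(v[1],v[0]))
for p in[(237,14),(318,7),(331,224),(250,229)]: print("screw",p,plane(f,*p,14,True).round(1))
k=blob(im,(0,0,0),(179,255,45),(305,178,330,210)); x=k.reshape(-1,2); print("pin px",x.min(0),x.max(0),plane(f,318.,185.,73,True),plane(f,319,197,112,True))
r=blob(im,(0,140,120),(8,255,255),(240,25,310,95)); print("needle",r.reshape(-1,2).tolist(), P(r,75).mean(0))
t=blob(im,(22,80,100),(35,255,255),(340,0,430,90));print("tape",cv2.minEnclosingCircle(P(cv2.convexHull(t),30)))
t=blob(im,(110,120,60),(130,255,255),(340,95,420,160));print("spool",cv2.minEnclosingCircle(P(cv2.convexHull(t),80)))
E
```

```text
crank ((428.7062072753906, -302.7063293457031), 46.32234191894531)
dial ((559.5305786132812, -264.95025634765625), 26.4097900390625)
len 136.16364119759777 yaw of rig y 0.280966670061832
screw (237, 14) [ 617.9 -198.    14. ]
screw (318, 7) [ 644.3 -290.9   14. ]
screw (331, 224) [ 389.8 -365.6   14. ]
screw (250, 229) [ 361.5 -269.7   14. ]
pin px [312 185] [323 200] [ 440.88410882 -337.36634359   73.        ] [ 435.34926488 -339.46199025  112.        ]
needle [[272, 60], [270, 62], [270, 63], [268, 65], [268, 66], [267, 67], [267, 68], [265, 70], [265, 71], [263, 73], [265, 71], [265, 70], [267, 68], [267, 67], [269, 65], [269, 64], [271, 62], [271, 61]] [ 549.7117  -260.53577]
tape ((616.5569458007812, -374.13690185546875), 42.975189208984375)
spool ((512.8977661132812, -380.4322814941406), 25.75288200378418)
```

Emit:
{"method": "step_arm", "body": {"motion": [{"claw":0,"delta_pos":[0,0,0],"turn":-0.055},{"claw":0,"delta_pos":[35,-5,0],"turn":0},{"claw":0,"delta_pos":[35,-5,0],"turn":0},{"claw":0,"delta_pos":[35,-5,0],"turn":0},{"claw":0,"delta_pos":[0,-18,0],"turn":0},{"claw":0,"delta_pos":[0,0,0],"turn":0},{"claw":0,"delta_pos":[0,0,0],"turn":0}]}}

```text
clock: 1.97
eef_pos: [517.4, -277.8, 318.8]
tcp_rot: [-3.141, 0.001, 0.28]
contact_force: [1.1, -0.1, -0.9]
opening: -0.001
grasp_force: 0.0
```

Run:
```python
from h import *
f=grab_frame("wrist"); im=f["img"]; print(sense()["eef_pos"],sense()["tcp_rot"])
S=np.array([428.5,-302.7]);Y=np.array([.961,.276]);
for y,z in((187,100),(195,100),(225,12),(232,88),(0,69)): print(y,z,np.round(proj(f,np.array([*(S+y*Y),z]),True)))
cv2.imwrite("pics/w1.png",im[:,:,::-1])
```

```text
[ 517.38011566 -278.35457153  319.04409183] [3.14155793e+00 7.05489336e-04 2.79792129e-01]
187 100 [315. 105.]
195 100 [315.  97.]
225 12 [315.  79.]
232 88 [315.  61.]
0 69 [315. 280.]
```

View pics/w1.png

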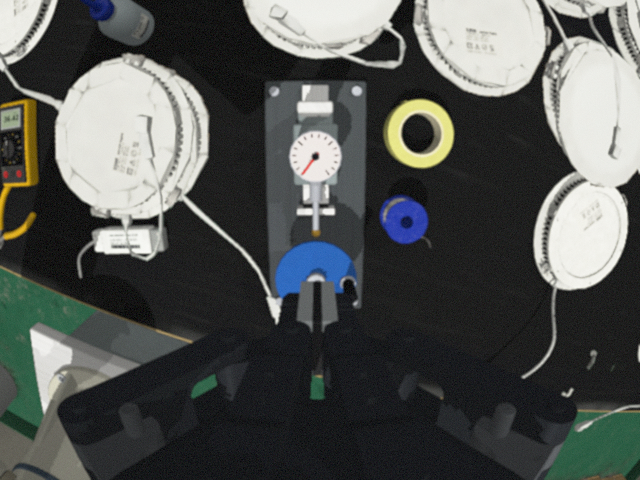

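The wrist view is aligned with the rig: its axis is on column 315, the lug at rows 98 to 118, the dial at (315,157) and the plate end at row 82. There is clear space beyond the lug. I go over and descend behind it.

Emit:
{"method": "step_arm", "body": {"motion": [{"claw":0,"delta_pos":[33,0,0],"turn":0},{"claw":0,"delta_pos":[33,-1,0],"turn":0},{"claw":0,"delta_pos":[33,0,0],"turn":0},{"claw":0,"delta_pos":[34,0,0],"turn":0},{"claw":0,"delta_pos":[0,0,38],"turn":0},{"claw":0,"delta_pos":[0,0,38],"turn":0},{"claw":0,"delta_pos":[0,0,38],"turn":0},{"claw":0,"delta_pos":[0,0,38],"turn":0}]}}

```text
clock: 2.68
eef_pos: [645.1, -241.3, 165.9]
tcp_rot: [3.141, -0.0, 0.279]
contact_force: [0.0, 0.3, 0.3]
opening: -0.002
grasp_force: 0.0
```

Emit:
{"method": "step_arm", "body": {"motion": [{"claw":0,"delta_pos":[0,0,27],"turn":0},{"claw":0,"delta_pos":[0,0,27],"turn":0},{"claw":0,"delta_pos":[0,0,26],"turn":0},{"claw":0,"delta_pos":[0,0,0],"turn":0},{"claw":0,"delta_pos":[0,0,0],"turn":0}]}}

```text
clock: 3.1
eef_pos: [644.3, -240.7, 86.3]
tcp_rot: [-3.14, 0.002, 0.279]
contact_force: [-0.6, -0.2, 1.1]
opening: 0.002
grasp_force: 0.0
```

Run:
```python
from h import *
f=grab_frame("wrist"); im=f["img"]; s=sense();print(s["eef_pos"],s["tcp_rot"],s["contact_force"])
S=np.array([428.5,-302.7]);Y=np.array([.961,.276]);print((s["eef_pos"][:2]-S)@Y)
cv2.imwrite("pics/w2.png",im[:,:,::-1])
```

```text
[ 645.69317325 -240.84545316   88.09435506] [ 3.14127682e+00 -1.69573699e-04  2.79457734e-01] [0.55101787 0.13709614 0.49861844]
225.79449441689962
```

View pics/w2.png

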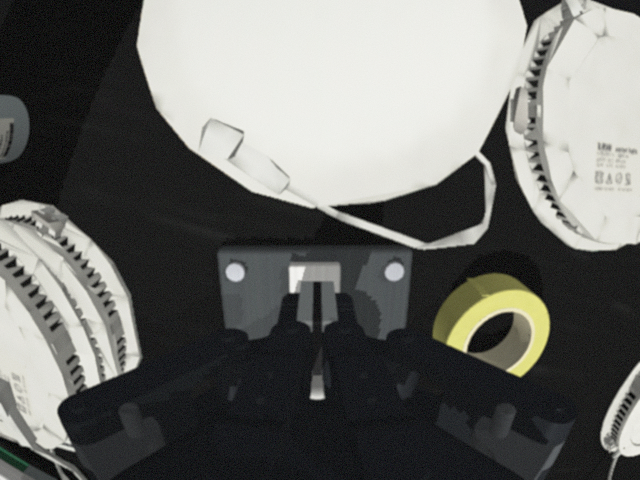

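The fingertips (315,300) are behind the lug, with the plate end and its screws visible. Now I push gently towards -x of the tool.

Emit:
{"method": "step_arm", "body": {"motion": [{"claw":0,"delta_pos":[-5,0,0],"turn":0},{"claw":0,"delta_pos":[-5,0,0],"turn":0},{"claw":0,"delta_pos":[-3,0,0],"turn":0},{"claw":0,"delta_pos":[-2,0,0],"turn":0},{"claw":0,"delta_pos":[-2,0,0],"turn":0},{"claw":0,"delta_pos":[-2,0,0],"turn":0},{"claw":0,"delta_pos":[-2,0,0],"turn":0},{"claw":0,"delta_pos":[-2,0,0],"turn":0}]}}

```text
clock: 3.82
eef_pos: [624.1, -245.7, 87.5]
tcp_rot: [3.141, -0.001, 0.281]
contact_force: [4.5, 3.6, -3.0]
opening: -0.001
grasp_force: 2.6
```

Emit:
{"method": "step_arm", "body": {"motion": [{"claw":0,"delta_pos":[-2,0,0],"turn":0},{"claw":0,"delta_pos":[-2,0,0],"turn":0},{"claw":0,"delta_pos":[-2,0,0],"turn":0},{"claw":0,"delta_pos":[-2,0,0],"turn":0}]}}

```text
clock: 4.15
eef_pos: [617.1, -247.7, 87.5]
tcp_rot: [3.141, -0.002, 0.281]
contact_force: [6.0, 2.5, -1.9]
opening: 0.001
grasp_force: 2.6
```

Emit:
{"method": "step_arm", "body": {"motion": [{"claw":0,"delta_pos":[-2,0,0],"turn":0},{"claw":0,"delta_pos":[-2,0,0],"turn":0},{"claw":0,"delta_pos":[-2,0,0],"turn":0}]}}

```text
clock: 4.4
eef_pos: [611.3, -249.5, 87.5]
tcp_rot: [3.141, -0.002, 0.281]
contact_force: [5.0, 2.1, -0.9]
opening: 0.001
grasp_force: 2.6
```

Emit:
{"method": "step_arm", "body": {"motion": [{"claw":0,"delta_pos":[-2,0,0],"turn":0},{"claw":0,"delta_pos":[-2,0,0],"turn":0},{"claw":0,"delta_pos":[-2,0,0],"turn":0},{"claw":0,"delta_pos":[-1,0,0],"turn":0},{"claw":0,"delta_pos":[-1,0,0],"turn":0}]}}

```text
clock: 4.82
eef_pos: [603.4, -251.8, 87.4]
tcp_rot: [3.141, -0.002, 0.281]
contact_force: [5.2, 3.0, -1.8]
opening: 0.002
grasp_force: 2.6
```

Emit:
{"method": "step_arm", "body": {"motion": [{"claw":0,"delta_pos":[-1,0,0],"turn":0},{"claw":0,"delta_pos":[-1,0,0],"turn":0}]}}

```text
clock: 4.98
eef_pos: [601.5, -252.3, 87.4]
tcp_rot: [3.141, -0.002, 0.281]
contact_force: [4.3, 1.8, -1.9]
opening: 0.002
grasp_force: 2.6
```

Emit:
{"method": "step_arm", "body": {"motion": [{"claw":0,"delta_pos":[-1,0,0],"turn":0}]}}

```text
clock: 5.07
eef_pos: [600.6, -252.6, 87.5]
tcp_rot: [3.141, -0.002, 0.281]
contact_force: [4.0, 2.5, -1.4]
opening: -0.0
grasp_force: 2.6
```

Emit:
{"method": "step_arm", "body": {"motion": [{"claw":0,"delta_pos":[-0.7,0,0],"turn":0}]}}

```text
clock: 5.15
eef_pos: [599.9, -252.8, 87.5]
tcp_rot: [3.141, -0.002, 0.281]
contact_force: [5.3, 1.9, -1.0]
opening: -0.002
grasp_force: 2.7
```

Emit:
{"method": "step_arm", "body": {"motion": [{"claw":0,"delta_pos":[-0.7,0,0],"turn":0}]}}

```text
clock: 5.23
eef_pos: [599.3, -253.0, 87.4]
tcp_rot: [3.141, -0.002, 0.281]
contact_force: [4.9, 2.1, -1.1]
opening: -0.003
grasp_force: 2.8
```

Emit:
{"method": "step_arm", "body": {"motion": [{"claw":0,"delta_pos":[-0.7,0,0],"turn":0}]}}

```text
clock: 5.32
eef_pos: [598.7, -253.1, 87.5]
tcp_rot: [3.141, -0.002, 0.281]
contact_force: [6.1, 1.4, -2.0]
opening: -0.005
grasp_force: 2.8
```

Emit:
{"method": "step_arm", "body": {"motion": [{"claw":0,"delta_pos":[-0.7,0,0],"turn":0}]}}

```text
clock: 5.4
eef_pos: [598.4, -253.2, 87.5]
tcp_rot: [3.141, -0.003, 0.281]
contact_force: [8.3, 4.5, -4.5]
opening: 0.003
grasp_force: 4.8
```

Emit:
{"method": "step_arm", "body": {"motion": [{"claw":0,"delta_pos":[-0.5,0,0],"turn":0}]}}

```text
clock: 5.48
eef_pos: [598.3, -253.3, 87.5]
tcp_rot: [3.141, -0.004, 0.281]
contact_force: [9.8, 5.2, -4.8]
opening: -0.002
grasp_force: 5.5
```

Emit:
{"method": "step_arm", "body": {"motion": [{"claw":0,"delta_pos":[-0.5,0,0],"turn":0}]}}

```text
clock: 5.57
eef_pos: [598.3, -253.3, 87.5]
tcp_rot: [3.141, -0.004, 0.28]
contact_force: [11.7, 6.2, -5.2]
opening: -0.0
grasp_force: 6.5
```

Emit:
{"method": "step_arm", "body": {"motion": [{"claw":0,"delta_pos":[-0.4,0,0],"turn":0},{"claw":0,"delta_pos":[0,0,0],"turn":0}]}}

```text
clock: 5.73
eef_pos: [598.3, -253.3, 87.5]
tcp_rot: [3.14, -0.005, 0.28]
contact_force: [11.7, 4.4, -6.1]
opening: 0.0
grasp_force: 6.4
```

Emit:
{"method": "step_arm", "body": {"motion": [{"claw":0,"delta_pos":[10,0,0],"turn":0},{"claw":0,"delta_pos":[15,0,0],"turn":0},{"claw":0,"delta_pos":[0,0,-30],"turn":0},{"claw":0,"delta_pos":[0,0,-35],"turn":0},{"claw":0,"delta_pos":[0,0,-35],"turn":0},{"claw":0,"delta_pos":[-32,6,-20],"turn":0},{"claw":0,"delta_pos":[-34,7,0],"turn":0},{"claw":0,"delta_pos":[-34,7,0],"turn":0}]}}

```text
clock: 6.4
eef_pos: [529.0, -294.5, 209.1]
tcp_rot: [3.139, -0.001, 0.282]
contact_force: [0.6, -0.3, -0.8]
opening: 0.002
grasp_force: 0.0
```

Emit:
{"method": "step_arm", "body": {"motion": [{"claw":34,"delta_pos":[-34,6,0],"turn":0},{"claw":34,"delta_pos":[-34,6,0],"turn":0},{"claw":34,"delta_pos":[-34,6,0],"turn":0},{"claw":34,"delta_pos":[0,0,0],"turn":0},{"claw":34,"delta_pos":[0,0,0],"turn":0},{"claw":34,"delta_pos":[0,0,0],"turn":0}]}}

```text
clock: 6.9
eef_pos: [436.3, -339.7, 207.5]
tcp_rot: [3.141, -0.0, 0.28]
contact_force: [-0.5, 0.3, 0.4]
opening: 0.396
grasp_force: 0.0
```

```bash
cat >> h.py <<'E'
S=np.array([428.5,-302.7]);Y=np.array([.961,.276]);X=np.array([.276,-.961])
def needle(f):
    im=f["img"]; q=proj(f,np.array([*(S+106*Y),75.]),True); a,b=int(q[0]),int(q[1])
    roi=(max(a-75,0),max(b-75,0),a+75,b+75)
    d=blob(im,(0,0,150),(179,70,255),roi); D=cv2.minEnclosingCircle(np.float32([plane(f,*p[0].astype(float),75,True)[:2] for p in cv2.convexHull(d)]))
    r=blob(im,(0,130,90),(10,255,255),roi); m=np.zeros(im.shape[:2],np.uint8); cv2.drawContours(m,[r],-1,1,-1)
    pts=np.array([plane(f,float(u),float(v),75,True)[:2] for v,u in zip(*np.nonzero(m))])
    w=pts.mean(0)-D[0]; tip=pts[np.argmax(np.hypot(*(pts-D[0]).T))]-D[0]
    ang=lambda w:np.arctan2(w@Y,w@X)
    return D,((np.array(D[0])-S)@X,(np.array(D[0])-S)@Y),ang(w),ang(tip),len(pts)
E
python3 - <<'E'
from h import *
s=sense();e=s["eef_pos"];print(e,(e[:2]-S)@X,(e[:2]-S)@Y)
f=grab_frame("wrist");print(needle(f))
cv2.imwrite("pics/w3.png",f["img"][:,:,::-1])
E
```

```text
[ 436.30378148 -339.70504421  207.50439735] 37.71569117294517 -2.713958194189816
(((532.8680419921875, -265.19976806640625), 57.055320739746094), (np.float64(-7.232143298339828), np.float64(110.64775236816405)), np.float64(-2.059697666364211), np.float64(-2.3038608272643297), 59)
```

View pics/w3.png

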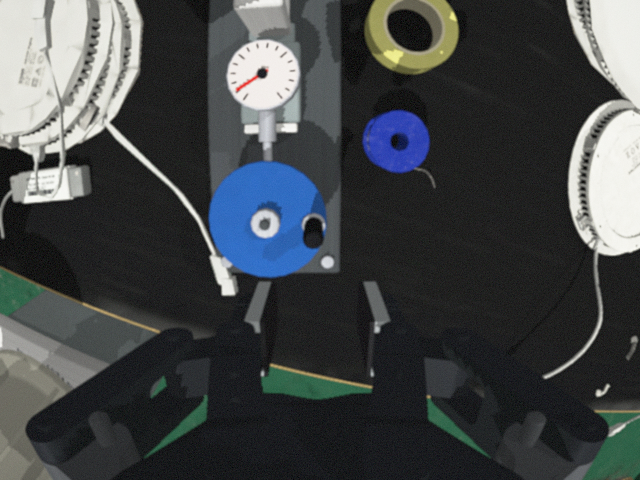

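The needle now points to (236,91) from (262,73). That is about 23° clockwise of free, so p is about 2 mm and the eccentric is near its low point, with about half a turn needed. The pin is at (313,232). Next I get a precise pin position and a cleaner needle reading.

```bash
cat >> h.py <<'E'
def needle(f,yd=106.):
    im=f["img"]; c=S+yd*Y; hsv=cv2.cvtColor(im,cv2.COLOR_RGB2HSV); m=cv2.inRange(hsv,(0,110,80),(10,255,255))|cv2.inRange(hsv,(172,110,80),(179,255,255))
    pts=np.array([plane(f,float(u),float(v),75,True)[:2] for v,u in zip(*np.nonzero(m)) if v<470]); pts=pts[np.hypot(*(pts-c).T)<26]
    vx,vy=cv2.fitLine(np.float32(pts),cv2.DIST_L2,0,.01,.01).ravel()[:2]; w=np.array([vx,vy]); w*=np.sign(w@(pts.mean(0)-c))
    return np.degrees(np.arctan2(w@Y,w@X)),len(pts)
E
python3 - <<'E'
from h import *
f=grab_frame("wrist");print(needle(f)); im=f["img"]
k=blob(im,(0,0,0),(179,255,50),(298,205,328,262)); x=k.reshape(-1,2);print(x.min(0),x.max(0))
b=x.max(0)[1]; u=(x[:,0].min()+x[:,0].max())/2
p=plane(f,u,float(b),112,True)[:2]; p2=plane(f,u,float(x.min(0)[1]),78,True)[:2]
print("pin low edge",(p-S)@X,(p-S)@Y," upper edge",(p2-S)@X,(p2-S)@Y)
c=cv2.convexHull(blob(im,(100,120,60),(125,255,255),(200,150,335,285)));c=cv2.minEnclosingCircle(np.float32([plane(f,*q[0].astype(float),69,True)[:2] for q in c]));print(c,(c[0]-S)@X,(c[0]-S)@Y)
import cv2 as _
g=cv2.imread("pics/w1.png")[:,:,::-1]
E
```

```text
(np.float64(-148.00369927895085), 74)
[304 219] [323 247]
pin low edge 36.512930933352564 -6.6833754046233524  upper edge 36.25662371085889 4.030245881407335
((428.36492919921875, -303.0074157714844), 46.668853759765625) 0.25814701538087026 -0.2146497924804719
```

Emit:
{"method": "step_arm", "body": {"motion": [{"claw":34,"delta_pos":[2.7,-1.7,20],"turn":0},{"claw":34,"delta_pos":[0,0,32],"turn":0},{"claw":34,"delta_pos":[0,0,30],"turn":0},{"claw":34,"delta_pos":[0,0,20],"turn":0},{"claw":34,"delta_pos":[0,0,11],"turn":0},{"claw":34,"delta_pos":[0,0,0],"turn":0},{"claw":34,"delta_pos":[0,0,0],"turn":0}]}}

```text
clock: 7.58
eef_pos: [438.8, -336.9, 94.3]
tcp_rot: [-3.141, 0.0, 0.282]
contact_force: [-0.4, 0.4, 0.9]
opening: 0.397
grasp_force: 0.0
```

Emit:
{"method": "step_arm", "body": {"force": 20, "motion": [{"claw":10,"delta_pos":[0,0,0],"turn":0},{"claw":10,"delta_pos":[0,0,0],"turn":0},{"claw":10,"delta_pos":[0,0,0],"turn":0},{"claw":10,"delta_pos":[0,0,0],"turn":0},{"claw":10,"delta_pos":[0,0,0],"turn":0}]}}

```text
clock: 8.0
eef_pos: [438.6, -336.5, 95.8]
tcp_rot: [-3.141, -0.001, 0.28]
contact_force: [-0.5, 6.2, 5.0]
opening: 0.151
grasp_force: 19.6
```

Run:
```python
from h import *
s=sense();e=s["eef_pos"];print(e,(e[:2]-S)@X,(e[:2]-S)@Y,s["qpos"])
f=grab_frame("wrist");cv2.imwrite("pics/w4.png",f["img"][:,:,::-1]);print(proj(f,np.array([*(S+106*Y),75.]),True));print(needle(f))
```

```text
[ 438.56504632 -336.50888771   95.7651427 ] 35.268293873080935 0.3412565008029258 [-6.57839979e-01  4.22788369e-01  1.90385518e+00  1.47114046e-03
  8.14587220e-01  6.31593701e-01]
(np.float64(230.32811193755717), np.float64(48.277931974578394))
(np.float64(-147.9076223148908), 226)
```

View pics/w4.png

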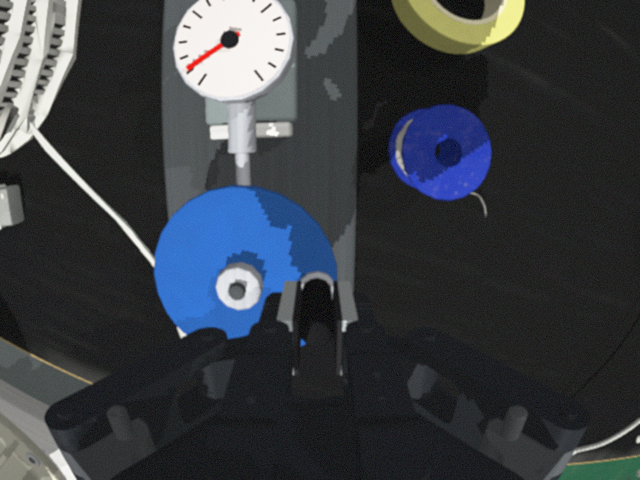

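Pin gripped and needle visible at (188,68). I turn anticlockwise through +y in 0.2 rad rows.

Emit:
{"method": "step_arm", "body": {"motion": [{"claw":10,"delta_pos":[7.15,-0.7,0],"turn":0},{"claw":10,"delta_pos":[6.85,-2.1,0],"turn":0},{"claw":10,"delta_pos":[6.3,-3.45,0],"turn":0},{"claw":10,"delta_pos":[5.5,-4.65,0],"turn":0},{"claw":10,"delta_pos":[0,0,0],"turn":0}]}}

```text
clock: 8.47
eef_pos: [462.1, -319.4, 95.8]
tcp_rot: [3.139, -0.002, 0.281]
contact_force: [0.2, 1.3, 5.5]
opening: 0.157
grasp_force: 19.9
```

```bash
cat > c.py <<'E'
from h import *
s=sense();e=s["eef_pos"];a,b=(e[:2]-S)@X,(e[:2]-S)@Y;print(s["clock"],a,b,np.hypot(a,b),"th",np.arctan2(b,a),s["contact_force"].round(1) if hasattr(s["contact_force"],"round") else s["contact_force"],s["grasp_force"])
f=grab_frame("wrist");n=needle(f);print(n,"p mm",np.radians((238-n[0])%360)/.208)
E
python3 c.py
```

```text
8.4667 25.315529327407138 27.699106673715253 37.52487888919387 th 0.8303286460438443 [0.2 1.3 5.5] 19.933385979384184
(np.float64(-170.93509951394003), 231) p mm 4.106147145717935
```

Emit:
{"method": "step_arm", "body": {"motion": [{"claw":10,"delta_pos":[4.45,-5.65,0],"turn":0},{"claw":10,"delta_pos":[3.25,-6.4,0],"turn":0},{"claw":10,"delta_pos":[1.95,-6.9,0],"turn":0},{"claw":10,"delta_pos":[0.5,-7.15,0],"turn":0},{"claw":10,"delta_pos":[-0.9,-7.15,0],"turn":0},{"claw":10,"delta_pos":[-2.35,-6.8,0],"turn":0},{"claw":10,"delta_pos":[0,0,0],"turn":0}]}}

```text
clock: 9.1
eef_pos: [458.0, -277.7, 95.8]
tcp_rot: [3.14, -0.005, 0.28]
contact_force: [6.9, 8.7, 8.1]
opening: 0.153
grasp_force: 20.3
```

```bash
python3 c.py
```

```text
9.1 -15.869934318121683 35.26309272673209 38.669633097762926 th 1.9936866308781391 [6.9 8.7 8.1] 20.280448539415374
(np.float64(72.20746641276916), 234) p mm 13.911661472694536
```

Emit:
{"method": "step_arm", "body": {"motion": [{"claw":10,"delta_pos":[-3.6,-6.2,0],"turn":0},{"claw":10,"delta_pos":[-4.8,-5.35,0],"turn":0},{"claw":10,"delta_pos":[-5.75,-4.3,0],"turn":0},{"claw":10,"delta_pos":[-6.5,-3.1,0],"turn":0},{"claw":10,"delta_pos":[0,0,0],"turn":0},{"claw":10,"delta_pos":[0,0,0],"turn":0}]}}

```text
clock: 9.65
eef_pos: [430.7, -265.3, 95.6]
tcp_rot: [-3.141, -0.001, 0.281]
contact_force: [-2.6, 7.3, 18.1]
opening: 0.155
grasp_force: 21.3
```

```bash
python3 c.py
```

```text
9.65 -35.35792019480955 12.486416590189327 37.497908205208944 th 2.80212021620987 [-2.6  7.3 18.1] 21.283711079740897
(np.float64(4.870098495990253), 221) p mm 19.561944067764667
```

Emit:
{"method": "step_arm", "body": {"motion": [{"claw":10,"delta_pos":[-3.5,-1,0],"turn":0},{"claw":10,"delta_pos":[-3.5,-0.7,0],"turn":0},{"claw":10,"delta_pos":[-2.5,-0.3,0],"turn":0},{"claw":10,"delta_pos":[-2.5,0,0],"turn":0},{"claw":10,"delta_pos":[0,0,0],"turn":0},{"claw":10,"delta_pos":[0,0,0],"turn":0}]}}

```text
clock: 10.2
eef_pos: [418.9, -267.3, 95.6]
tcp_rot: [3.141, -0.001, 0.281]
contact_force: [-2.7, 3.2, 18.2]
opening: 0.156
grasp_force: 21.2
```

```bash
python3 c.py
```

```text
10.2 -36.6686275739611 0.5132592301444188 36.672219501895285 th 3.1275963371642956 [-2.7  3.2 18.2] 21.162748276256025
(np.float64(1.1475851067807266), 215) p mm 19.874300390318897
```

Emit:
{"method": "step_arm", "body": {"motion": [{"claw":10,"delta_pos":[-3.5,0.2,0],"turn":0},{"claw":10,"delta_pos":[-3.5,0.6,0],"turn":0},{"claw":10,"delta_pos":[-3.5,1,0],"turn":0},{"claw":10,"delta_pos":[0,0,0],"turn":0},{"claw":10,"delta_pos":[0,0,0],"turn":0}]}}

```text
clock: 10.67
eef_pos: [409.3, -272.5, 95.6]
tcp_rot: [3.141, -0.001, 0.281]
contact_force: [-3.0, 0.9, 16.7]
opening: 0.151
grasp_force: 21.0
```

```bash
python3 c.py
```

```text
10.6667 -34.36268419048708 -10.102106483124226 35.81684827244758 th -2.8556634958708056 [-3.   0.9 16.7] 21.028022625250742
(np.float64(10.249126544999813), 205) p mm 19.11058950039763
```

Parabola fit: the needle peak is at θ of about 3.04. I turn back there.

Emit:
{"method": "step_arm", "body": {"motion": [{"claw":10,"delta_pos":[3.5,-1,0],"turn":0},{"claw":10,"delta_pos":[3.5,-0.6,0],"turn":0},{"claw":10,"delta_pos":[3.5,-0.2,0],"turn":0},{"claw":10,"delta_pos":[3,0.1,0],"turn":0},{"claw":10,"delta_pos":[0,0,0],"turn":0},{"claw":10,"delta_pos":[0,0,0],"turn":0},{"claw":10,"delta_pos":[0,0,0],"turn":0}]}}

```text
clock: 11.3
eef_pos: [422.3, -266.4, 95.6]
tcp_rot: [3.142, -0.002, 0.281]
contact_force: [-0.1, 6.9, 16.3]
opening: 0.156
grasp_force: 21.1
```

```bash
python3 c.py
```

```text
11.3 -36.63766436589228 4.026594906070519 36.85826795612303 th 3.032128814996253 [-0.1  6.9 16.3] 21.097967585083097
(np.float64(0.7473358825334192), 218) p mm 19.9078853268173
```

Emit:
{"method": "step_arm", "body": {"motion": [{"claw":30,"delta_pos":[0,0,0],"turn":0},{"claw":30,"delta_pos":[0,0,0],"turn":0},{"claw":30,"delta_pos":[0,0,0],"turn":0},{"claw":30,"delta_pos":[0,0,-10],"turn":0},{"claw":30,"delta_pos":[0,0,-30],"turn":0},{"claw":30,"delta_pos":[0,0,-35],"turn":0},{"claw":30,"delta_pos":[-10,0,-35],"turn":0},{"claw":30,"delta_pos":[0,0,0],"turn":0}]}}

```text
clock: 12.02
eef_pos: [413.4, -271.9, 210.8]
tcp_rot: [3.135, -0.005, 0.281]
contact_force: [0.9, -0.6, 0.9]
opening: 0.353
grasp_force: 0.0
```

Emit:
{"method": "step_arm", "body": {"motion": [{"claw":30,"delta_pos":[0,0,0],"turn":0},{"claw":30,"delta_pos":[0,0,0],"turn":0},{"claw":30,"delta_pos":[0,0,0],"turn":0}]}}

```text
clock: 12.27
eef_pos: [411.0, -269.5, 203.3]
tcp_rot: [-3.14, 0.001, 0.281]
contact_force: [-0.6, 0.7, -0.2]
opening: 0.35
grasp_force: 0.0
```

```bash
python3 c.py
python3 - <<'E'
from h import *
f=grab_frame("wrist");cv2.imwrite("pics/w5.png",f["img"][:,:,::-1])
E
```

```text
12.2667 -36.72336833632268 -7.6725300366488245 37.516309774929965 th -2.9356276593536705 [-0.6  0.7 -0.2] 0.0
(np.float64(0.2641400818804218), 74) p mm 19.948430315534633
```

View pics/w5.png

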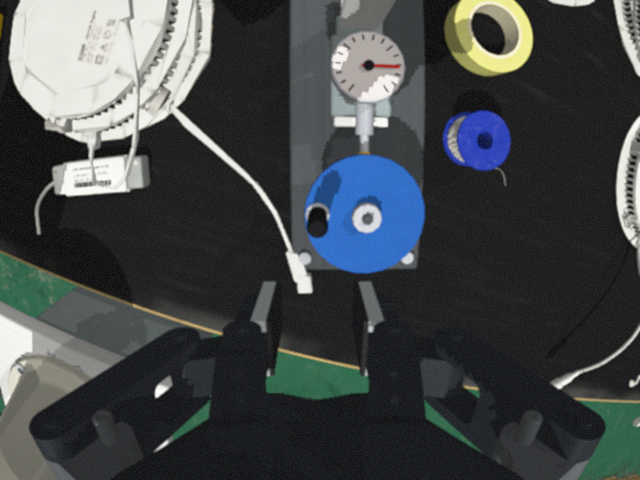

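The needle points to (400,66), at about 0°, so p is about 19.9 mm. The pin stands free at (317,220), the gauge is home, and the tape and spool are untouched. I hand in.

```bash
python3 -c "
from rig import *
print(sign_off())"
```

```text
the job is handed in; nothing more can be done
None
```

I pushed the gauge home against its stop at about 14 N and left the eccentric at its high point with the plunger in about 19.9 mm, the gripper clear and nothing else touched; the job is handed in, but no verdict came back.

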